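# Calibrate the yarn balance

### The arm

A 7-joint arm with a two-finger parallel gripper is mounted at the origin on the work surface. World frame = base frame: x ahead of the robot, y to its left, z up, the work surface at z = 0. Lengths are in m, angles in rad, forces in N, time in s.
With the tool pointing down it reaches from about 0.425 to 1.025 m from the base axis. Payload 3.6 kg.
Tool frame: the origin (TCP) lies midway between the tips of the shut fingers; the grasp point (between the pads) lies 19 mm behind it (env.pinch_z is the distance from the TCP to the grasp point, in m); z points along the fingers, y is the line along which they close (so a half turn about z gives the same grasp; the last joint's range is limited). The gripper opens to 85 mm and grips with 20 to 120 N. Pads are 22 mm wide; open, the fingers measure 114 mm over their backs; the gripper's body (76 mm by 85 mm) begins 54 mm behind the grasp point. The pads swing forward as they close: fully open they stand 13 mm farther back than shut.
Start: joints at [1.012, 0.591, 0.048, 1.609, -0.033, 0.943, -0.034], TCP at [0.325, -0.648, 0.231] pointing down, gripper open.
Joint ranges: [-2.69, 2.69], [-0.47, 2.24], [-1.27, 1.36], [0.19, 2.51], [-1.53, 4.68], [0.08, 2.07], [-3.09, 3.09]. Speed limits (rad/s): [2.57, 2.57, 3.14, 3.14, 3.14, 3.14, 3.14].

### API

Orientations are given as a 3x3 rotation matrix whose columns are the frame's x, y, z axes.
In Python, from bench import telemetry, imaging, finish_job, env gives the robot as it stands. The module is installed in compiled form; this text tells all that it offers.
- The arm moves only by the shell command python3 -m handwheel 'ROWS'. ROWS is JSON, a list of rows, each a list of 7 numbers: the opening, from 0 (shut) to 1 (fully open), then the shift along the tool's x, y, z in mm, then the turn, a rotation vector about the tool's x, y, z in rad. In form: [[hand, tx, ty, tz, ax, ay, az], ...]. A call has 1 to 12 rows; each row is the pose to reach, as a shift and turn from the pose commanded when the call began, along the tool's axes at that moment; what a row does not reach only later rows make up. A row lasts 1/8 s, in which the tool goes at most 62.5 mm and 10.7 degrees, less where a joint would pass 70% of its speed; a pose out of reach is approached as far as the arm can. A call with a gripper value outside its range is refused whole. The fingers move at their own pace and stop on an object; the grip force is fixed at half the most. Time passes only in rows, so rows that repeat a pose let the fingers close. It gives the time, the measured TCP pose, the force, the opening and the grip force at its end, in the units of the state.
- telemetry.get_obs(): the state, without advancing time (a new reading comes with each control period).
- imaging.grab_frame(name): name is "scene" or "top"; returns (picture, depth): 400x640x3 uint8, blue, green, red; 400x640 float32, m along the optical axis (not along the pixel's ray), 0 where there is no reading.
- imaging.camera_model(name): a dict with "vertical_fov" (degrees; the focal length in pixels is half the picture's height over the tangent of half this angle, whatever the lens; pixels are square), "cx", "cy" (the principal point, pixels), "world_from_camera" (4x4, takes a point from camera to world coordinates). Camera axes: x right, y down, z forward; pixel columns grow to the right and rows downward; lengths in m; the calibration is good to about 2 mm. A picture is of the moment at which its call begins. camera_model takes no time and is no camera call.
- finish_job(): hands the job in; it is judged then, once.
The state is a dict: "clock": time; "joint_pos": joint angles; "qd": joint speeds; "effort": joint torques, N m; "position": TCP position; "ee_rot": TCP orientation; "contact_force": force on the tool from outside, world axes, zero at the start; "wrist_torque": the same for the moment, N m; "opening": finger opening in m; "finger_force": force on a finger pad.
Only numpy, scipy, OpenCV 4.12 (cv2) and the standard library are available. Lean on these libraries where they do the work, as an engineer would, in place of code of your own. Each camera call takes 0.05 s, during which the arm holds its last target. There are 200 camera calls.

### The job

Calibrate the yarn balance: take the 500 g weight out of its wooden case and set it down gently, upright, in the middle of the pan, and let go of it. With the weight standing there, and not before, use the probe from the wooden block: reach its point through the round port at the corner of the balance's sloping panel and hold the recessed red calibration button fully down. Keep it down for at least two seconds and finish like that, still gripping the probe and holding the button in; leave the yarn cone, cup and bobbin alone.

Things in the scene. Friction and masses are not known exactly. Their poses are not given: they have to be found in the camera images.
- balance: White bench balance, 270 mm deep (x), 210 mm wide (y), fixed to the bench. Origin: centre of its underside on the table; x points from its front (panel) to its back, z up. Housing top at 72 mm; pan on it; the front 84 mm is a grey panel sloping down towards the front at 17 degrees from level, with a display and flat keys.
- pan_middle (a point): Centre of the upper face of the round steel weighing pan, 132 mm across, 86 mm above the table; axes as the balance.
- cal_port (a point): Centre of the mouth of the calibration port, a round hole 14 mm across in the balance's sloping panel, ringed in white, 74 mm to the -y side of the balance's middle and 93 mm in front of (-x of) its origin, about 60 mm above the table. The z axis points straight out of the panel (up and to the front, 17 degrees from vertical); the hole runs down along -z. The flat top of the red button lies 9 mm below the mouth and almost fills the hole.
- cal (a joint): Travel of the red calibration button in m along the hole's axis: 0 = out, 0.004 = fully down (top then 13 mm below the mouth). Spring return, 1.25 N per mm: 5 N holds it fully down.
- weight: The 500 g polished steel calibration weight: origin at the centre of its underside, z up its axis. Body 38 mm diameter and 47 mm high, then a neck 12 mm thick and a knob 22 mm across; 68 mm high in all.
- weight_centre (a point): The weight's axis, half-way up (34 mm above its underside).
- weight_case: Dark wooden block 80 x 80 x 22 mm, fixed; origin at the centre of its underside. The weight stands in its round recess (42 mm across, 12 mm deep), its underside 10 mm above the table.
- probe: Straight probe 146 mm long: a steel needle 4 mm thick and 36 mm long with a blunt point, then a round blue handle 10 mm thick and 110 mm long. Origin at the point; z runs from the point up the handle. Mass about 28 g.
- probe_centre (a point): The probe's axis, half-way along (73 mm from the point).
- probe_tip (a point): The probe's point.
- probe_block: Pale wooden block 60 (x) x 100 (y) x 70 mm high, fixed; origin at the centre of its underside. The probe stands point down in its middle hole, point 4 mm above the table, the upper 80 mm of the handle showing; the handle is 30 mm deep in the hole (11.5 mm bore), the needle below it in a 6 mm bore. Two small empty holes lie 33 mm either side along y.
- yarn_cone: Bystander: small blue yarn cone, 68 mm across, 74 mm high; origin under its centre.
- sample_cup: Bystander: metal cup, 68 mm across, 48 mm high; origin under its centre.
- bobbin: Bystander: orange bobbin with white flanges, 44 mm across, 36 mm high; origin under its centre.
There are look-alikes about, which are no part of the job. There is more than one size of the weight; the job needs the middle-sized.

How it is judged:
By the outcome, as a careful person would: the job done as asked, in the order asked, and still so for the second after the job is handed in, while the arm keeps its last pose, push and grip.
It also fails if it takes over 56 s, if anything falls off the work surface, if the arm or the gripper's body presses on something with over 40 N, if the wrist force passes 120 N, or if a joint passes its speed limit or range.

## Working session

There is one attempt and no reset: what is moved stays moved. The work goes in short steps, Python scripts to look and compute and a shell command to move; the robot and the scene stay as the last step left them, time stands still between calls to the robot, and variables do not carry over. Pictures are saved under pics/ and viewed, at most 12 in all, crops included, and the job is handed in when it is done.

```bash
mkdir -p pics; cat > h.py <<'E'
import numpy as np, cv2
from bench import telemetry, imaging, finish_job, env
def model(n):
    m=imaging.camera_model(n); f=200/np.tan(np.radians(m["vertical_fov"])/2)
    return f,m["cx"],m["cy"],np.array(m["world_from_camera"])
def cloud(n,d):
    f,cx,cy,T=model(n); v,u=np.mgrid[:400,:640]
    P=np.stack([(u-cx)/f*d,(v-cy)/f*d,d],-1)
    return P@T[:3,:3].T+T[:3,3]
def onplane(n,u,v,z):
    f,cx,cy,T=model(n); r=T[:3,:3]@[(u-cx)/f,(v-cy)/f,1]; o=T[:3,3]
    return o+r*(z-o[2])/r[2]
def pix(n,p):
    f,cx,cy,T=model(n); q=np.linalg.inv(T)@[*p,1]; return f*q[0]/q[2]+cx,f*q[1]/q[2]+cy
def snap(tag):
    for n in("scene","top"):
        p,d=imaging.grab_frame(n); cv2.imwrite(f"pics/{tag}_{n}.png",p); np.savez(f"{tag}_{n}.npz",p=p,d=d)
E
python3 - <<'E'
from h import *
snap("a")
for n in("scene","top"): print(imaging.camera_model(n))
print(telemetry.get_obs(),env.pinch_z)
E
```

```text
{'vertical_fov': 53.30299772622875, 'cx': 324.45859202848555, 'cy': 197.02206629053538, 'world_from_camera': array([[-0.33813655,  0.51141296, -0.79001295,  1.22394452],
       [ 0.94099209,  0.196268  , -0.27570412,  0.21282552],
       [ 0.0140556 , -0.83662157, -0.54760094,  0.56385282],
       [ 0.        ,  0.        ,  0.        ,  1.        ]])}
{'vertical_fov': 42.119360890602906, 'cx': 308.34824592644264, 'cy': 196.1855821386172, 'world_from_camera': array([[-0.0132939 , -0.9950585 ,  0.09839638,  0.42165714],
       [-0.99960444,  0.01566437,  0.0233578 , -0.0311337 ],
       [-0.02478369, -0.09804694, -0.99487314,  1.45598993],
       [ 0.        ,  0.        ,  0.        ,  1.        ]])}
{'clock': 0.1, 'joint_pos': array([ 1.01253136,  0.59202541,  0.04827747,  1.60971463, -0.03330838,
        0.94268996, -0.03371324]), 'qd': array([ 2.30311505e-03, -1.03611708e-03,  5.27320093e-04, -3.08375465e-03,
        1.00731607e-05, -7.50599740e-04, -8.67717668e-04]), 'effort': array([ 5.51049059e-03, -5.49994540e+01,  1.55330647e+00, -1.98823678e+01,
        9.66730557e-03,  3.78644661e-03,  1.16568259e-06]), 'position': array([ 0.3246415 , -0.64741006,  0.23024824]), 'ee_rot': array([[ 8.93889299e-01,  4.48286666e-01, -9.93227856e-04],
       [ 4.48287757e-01, -8.93887543e-01,  1.77398100e-03],
       [-9.25819817e-05, -2.03099452e-03, -9.99997933e-01]]), 'contact_force': array([ 0.15741234,  0.28184939, -0.40246617]), 'wrist_torque': array([ 0.03654682, -0.03189258, -0.01536932]), 'finger_force': 0.0, 'opening': 0.0852478992997695} 0.0187
```

View pics/a_top.png

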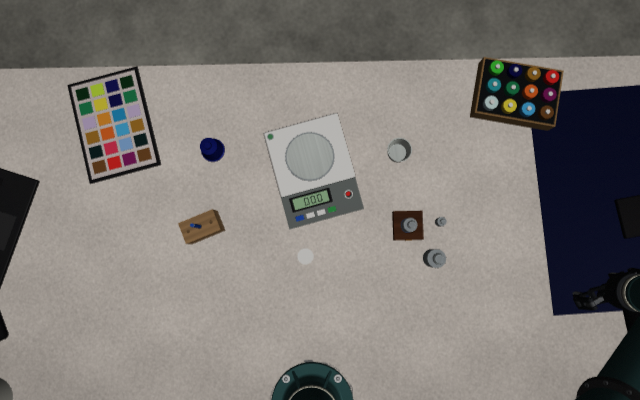

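View pics/a_scene.png

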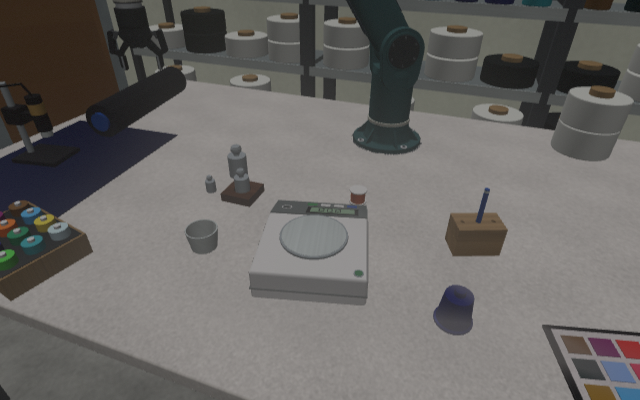

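The top view shows the balance at (312,170), its red port at (348,194), the case and weight at (410,225), the probe block at (201,227), the cup at (399,150), the cone at (212,149) and the bobbin at (306,257). The scene view agrees: weights at (237,162), (241,182) and (210,184), probe at (483,205).

Weight candidates in the top view are (434,258), the largest, (440,221), the smallest, and (410,225), the middle-sized one in the wooden case. The last fits. I'll measure it and confirm in a crop.

```bash
python3 - <<'E'
from h import *
t=np.load("a_top.npz"); s=np.load("a_scene.npz"); C=cloud("top",t["d"]); S=cloud("scene",s["d"])
p=t["p"]; a=cv2.resize(p[180:280,280:460],None,fx=4,fy=4,interpolation=cv2.INTER_CUBIC)
cv2.imwrite("pics/crop1.png",a)
hsv=cv2.cvtColor(p,cv2.COLOR_BGR2HSV)
def rep(n,m,C):
    Q=C[m]; print(n,m.sum(),np.c_[Q.min(0),np.median(Q,0),Q.max(0)].round(4).tolist())
for n,(u0,u1,v0,v1) in dict(mid=(398,424,212,238),small=(432,448,213,229),large=(422,448,247,270)).items():
    z=C[v0:v1,u0:u1]; k=z[...,2]; zt=np.sort(k.ravel())[-12:]; print(n,zt.round(4)[[0,6,11]], z[k>zt[6]-.004].mean(0).round(4))
# red port (top)
m=np.zeros((400,640),bool); m[185:203,338:358]=1
red=m&((hsv[...,0]<10)|(hsv[...,0]>170))&(hsv[...,1]>100)
v,u=np.nonzero(red); print("red",len(u),u.mean(),v.mean(),onplane("top",u.mean(),v.mean(),.051)); rep("red",red,C)
# pan & housing
reg=np.zeros_like(m); reg[105:235,255:370]=1
pan=reg&(abs(C[...,2]-.086)<.004); rep("pan",pan,C)
hou=reg&(C[...,2]>.03)
c,_=cv2.findContours(hou.astype(np.uint8),0,1); c=max(c,key=cv2.contourArea); r=cv2.minAreaRect(c); print("hou",r)
top=reg&(C[...,2]>.066)&(C[...,2]<.078); rep("housingtop",top,C)
q=C[top|pan][:,:2].astype(np.float32)*1000; r=cv2.minAreaRect(q); print("top rect mm",r, cv2.boxPoints(r).round(1).tolist())
q=C[pan][:,:2].astype(np.float32)*1000; print("pan circ",cv2.minEnclosingCircle(q), q.mean(0))
# probe block
reg=np.zeros_like(m); reg[200:250,170:235]=1
b=reg&(abs(C[...,2]-.07)<.006); q=C[b][:,:2].astype(np.float32)*1000; print("block",cv2.minAreaRect(q),np.median(C[b][:,2]))
blue=reg&(hsv[...,0]>100)&(hsv[...,0]<130)&(hsv[...,1]>100); rep("probe",blue,C)
v,u=np.nonzero(blue); print(list(zip(u,v,C[blue].round(3).tolist()))[::2])
hs=cv2.cvtColor(s["p"],cv2.COLOR_BGR2HSV); reg=np.zeros_like(m); reg[180:230,470:500]=1
blue=reg&(hs[...,0]>100)&(hs[...,0]<130)&(hs[...,1]>100); rep("probeS",blue,S)
v,u=np.nonzero(blue); print(u[v==v.min()],v.min(),u[v==v.max()],v.max())
# case
reg=np.zeros_like(m); reg[205:245,388:428]=1
b=reg&(abs(C[...,2]-.022)<.005); q=C[b][:,:2].astype(np.float32)*1000; print("case",cv2.minAreaRect(q))
E
```

```text
mid [0.0812 0.0833 1.456 ] [ 0.4747 -0.25    0.1913]
small [0.047  0.0492 0.0518] [ 0.4879 -0.3593  0.0483]
large [0.0948 0.0959 1.456 ] [ 0.3887 -0.3266  0.1255]
red 20 347.9 193.3 [ 0.56679702 -0.1056667   0.051     ]
red 20 [[0.5617, 0.5669, 0.5711], [-0.1114, -0.1057, -0.1001], [0.0437, 0.0544, 0.0694]]
pan 1291 [[0.5991, 0.6638, 0.7603], [-0.1008, -0.0041, 0.1023], [0.082, 0.0873, 0.09]]
hou ((313.291748046875, 170.55746459960938), (100.28845977783203, 78.0501480102539), 74.57783508300781)
housingtop 3875 [[0.5169, 0.6381, 0.7857], [-0.132, -0.0083, 0.1199], [0.066, 0.0731, 0.078]]
top rect mm ((647.4779052734375, -7.583770751953125), (235.8618927001953, 210.072021484375), 14.674359321594238) [[506.79998779296875, 64.19999694824219], [560.0, -139.10000610351562], [788.2000122070312, -79.30000305175781], [735.0, 123.9000015258789]]
pan circ ((674.131591796875, 2.4004287719726562), 113.2470703125) [664.3283     -3.9267972]
block ((482.4091491699219, 295.09783935546875), (60.7723388671875, 101.64451599121094), 21.702251434326172) 0.07152155899340129
probe 30 [[0.479, 0.4823, 0.4864
[... 393 characters left out ...]
4(197), np.int64(225), [0.484, 0.291, 0.111]), (np.int64(199), np.int64(225), [0.485, 0.291, 0.088]), (np.int64(191), np.int64(226), [0.48, 0.297, 0.151]), (np.int64(193), np.int64(226), [0.48, 0.291, 0.154]), (np.int64(195), np.int64(226), [0.48, 0.291, 0.134]), (np.int64(197), np.int64(226), [0.481, 0.291, 0.114]), (np.int64(199), np.int64(226), [0.482, 0.291, 0.091]), (np.int64(197), np.int64(227), [0.479, 0.293, 0.104]), (np.int64(199), np.int64(227), [0.48, 0.292, 0.086])]
probeS 11 [[0.4787, 0.4838, 0.4871], [0.2911, 0.2951, 0.297], [0.0793, 0.1489, 0.1507]]
[486 487] 188 [480] 218
case ((478.5649719238281, -270.0258483886719), (82.29067993164062, 79.98068237304688), 89.29450988769531)
```

View pics/crop1.png

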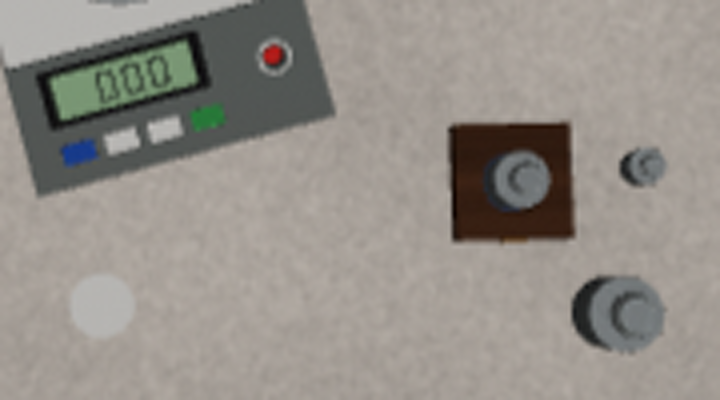

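The crop confirms both targets. The weight in the dark case, crop (520,180), is between the other two in size. The white-ringed red port is at crop (273,56), i.e. pixel (348,194). Next I'll refine the positions using colour edges.

```bash
python3 - <<'E'
from h import *
t=np.load("a_top.npz"); s=np.load("a_scene.npz"); C=cloud("top",t["d"]); S=cloud("scene",s["d"])
p=t["p"]; g=cv2.cvtColor(p,cv2.COLOR_BGR2GRAY).astype(int)
d=t["d"]; ok=d>0
for n,(u0,u1,v0,v1) in dict(mid=(398,424,212,238),large=(422,448,247,270)).items():
    m=np.zeros_like(ok); m[v0:v1,u0:u1]=1; m&=ok; 
    zt=np.sort(C[m][:,2])[-10]; k=m&(C[...,2]>zt-.006); print(n,zt,C[k].mean(0))
print("knob",onplane("top",410.6,224.1,.078),"bodytop",onplane("top",409.6,224.6,.057))
# scene weight: points above z .03 around mid
m=(s["d"]>0)&(abs(S[...,0]-.478)<.04)&(abs(S[...,1]+.27)<.04)&(S[...,2]>.03)
v,u=np.nonzero(m); print("scene wt px",u.min(),u.max(),v.min(),v.max()); k=m&(S[...,2]>.066);print(S[k].mean(0),S[m].max(0)); v,u=np.nonzero(k);print(u.min(),u.max(), onplane("scene",(u.min()+u.max())/2,(v.min()+v.max())/2,.071))
# ring
print("ring",onplane("top",348,193.6,.060))
# housing: white/grey, not pan - rectangle by brightness vs panel
hou=ok&(C[...,2]>.035); reg=np.zeros_like(ok); reg[105:235,255:370]=1; hou&=reg
q=C[hou][:,:2].astype(np.float32)*1000; r=cv2.minAreaRect(q); print("all rect",r); 
for b in cv2.boxPoints(r): print(b)
# pan circle by edges
e=cv2.GaussianBlur(g.astype(np.uint8)[110:205,265:355],(0,0),.7); e=cv2.resize(e,None,fx=4,fy=4,interpolation=cv2.INTER_CUBIC)
c=cv2.HoughCircles(e,cv2.HOUGH_GRADIENT_ALT,1,100,param1=80,param2=.6,minRadius=80,maxRadius=115)
print(c)
if c is not None:
    x=c[0,0]; u,v=265+(x[0]+.5)/4-.5,110+(x[1]+.5)/4-.5; print(u,v,onplane("top",u,v,.086), onplane("top",u+x[2]/4,v,.086)-onplane("top",u-x[2]/4,v,.086))
# scene pan height-based
m=(s["d"]>0)&(S[...,2]>.081)&(abs(S[...,0]-.67)<.1)&(abs(S[...,1])<.1)
v,u=np.nonzero(m); el=cv2.fitEllipse(cv2.convexHull(np.c_[u,v].astype(np.float32))); print(el,onplane("scene",*el[0],.086))
hs=cv2.cvtColor(s["p"],cv2.COLOR_BGR2HSV)
blue=(hs[...,0]>100)&(hs[...,0]<130)&(hs[...,1]>80); blue[:180]=0;blue[235:]=0;blue[:,:470]=0;blue[:,500:]=0
v,u=np.nonzero(blue)
for vv in range(v.min(),v.max()+1,3): print(vv,u[v==vv].mean(),end="; ")
f=np.polyfit(v,u,1); print("probe px line",f)
for z in(.070,.110,.150):
  print(z,[ (round(np.polyval(f,pix("scene",(.482,.2935,z))[1]),1),np.round(pix("scene",(.482,.2935,z)),1).tolist()) ])
E
```

```text
mid 0.08120240206814877 [ 0.47915497 -0.26914415  0.07933485]
large 0.09508828595730479 [ 0.38826637 -0.33391145  0.09240032]
knob [ 0.47965662 -0.26776936  0.078     ] bodytop [ 0.47924008 -0.26866462  0.057     ]
scene wt px 234 249 168 189
[ 0.48419671 -0.26705916  0.07341138] [ 0.50018634 -0.25056277  0.0781956 ]
236 244 [ 0.47910744 -0.27081858  0.071     ]
ring [ 0.5650495  -0.10544168  0.06      ]
all rect ((630.3763427734375, -11.93939208984375), (272.4593200683594, 211.2877197265625), 14.635005950927734)
[471.87463   55.856987]
[ 525.25867 -148.5755 ]
[788.87805 -79.73577]
[735.494   124.69672]
[[[185.      186.       94.55026]]]
310.875 156.125 [ 0.6645668  -0.00714954  0.086     ] [-0.00223371 -0.12628695  0.        ]
((313.4228210449219, 237.07322692871094), (44.69876480102539, 68.7640380859375), 89.80439758300781) [ 6.72628214e-01 -3.96450566e-04  8.60000000e-02]
188 486.0; 191 nan; 194 485.3333333333333; 197 484.5; 200 483.5; 203 482.5; 206 482.0; 209 481.0; 212 480.0; 215 479.5; 218 478.5; 221 478.0; probe px line [-2.71780885e-01  5.37883573e+02]
0.07 [(np.float64(477.9), [477.2, 220.7])]
0.11 [(np.float64(482.2), [481.6, 204.9])]
0.15 [(np.float64(486.7), [486.3, 188.3])]<stdin>:30: RuntimeWarning: Mean of empty slice.
  ret = ret.dtype.type(ret / rcount)
```

Positions and checks:
- **Weight:** (0.479, -0.269). The case centre and the scene view agree.
- **Probe:** (0.482, 0.2945).
- **Port ring:** (0.565, -0.1055, 0.060).
- **Pan centre:** about (0.667, -0.004).
- **Balance yaw:** 14.65°.

All are within reach. I'll move over the weight first.

```bash
cat >> h.py <<'E'
def shift(target,Rt=None):
    o=telemetry.get_obs(); R=np.array(o["ee_rot"]); 
    print("t",round(o["clock"],2),"pos",np.round(o["position"],4),"open",round(o["opening"],4),"F",np.round(o["contact_force"],1),"ff",round(o["finger_force"],1))
    print("shift mm",(R.T@(np.array(target)-o["position"])*1000).round(1))
    if Rt is not None: print("turn",cv2.Rodrigues(R.T@Rt)[0].ravel().round(4))
E
python3 -m handwheel '[[1,30,-27,0,0,0,0],[1,77,-67,0,0,0,0],[1,123,-108,0,0,0,0],[1,169,-148,0,0,0,0],[1,215,-188,0,0,0,0],[1,261,-229,0,0,0,0],[1,293,-256,20,0,0,0],[1,308,-269,60,0,0,0],[1,308,-269,90,0,0,0],[1,308,-269,100,0,0,0],[1,308,-269,100,0,0,0]]'
python3 -c "
from h import *; shift((.479,-.269,.024)); snap('b')"
```

```text
clock: 1.48
position: [0.4793, -0.2699, 0.131]
ee_rot: [[0.894, 0.448, -0.001], [0.448, -0.894, 0.0], [-0.001, -0.001, -1.0]]
contact_force: [0.2, 0.4, -0.3]
opening: 0.0853
finger_force: 0.0
t 1.48 pos [ 0.4793 -0.2699  0.131 ] open 0.0853 F [ 0.2  0.4 -0.3] ff 0.0
shift mm [  0.3  -0.9 107. ]
```

```bash
python3 -m handwheel '[[1,0,-1,30,0,0,0],[1,0,-1,60,0,0,0],[1,0,-1,85,0,0,0],[1,0,-1,100,0,0,0],[1,0,-1,107,0,0,0],[1,0,-1,107,0,0,0],[0.3,0,-1,107,0,0,0],[0.2,0,-1,107,0,0,0],[0.2,0,-1,107,0,0,0],[0.2,0,-1,107,0,0,0],[0,0,-1,107,0,0,0],[0,0,-1,107,0,0,0]]'
python3 -m handwheel '[[0,0,0,0,0,0,0],[0,0,0,0,0,0,0],[0,0,0,-10,0,0,0],[0,0,0,-25,0,0,0],[0,0,0,-25,0,0,0]]'
python3 -c "
from h import *; shift((.667,-.004,.185)); snap('c')
p=np.load('c_scene.npz')['p']; q=np.load('c_top.npz')['p']
f=lambda a:cv2.resize(a,None,fx=4,fy=4,interpolation=cv2.INTER_CUBIC)
cv2.imwrite('pics/c_crop.png',np.hstack([f(p[110:210,180:280]),f(q[170:270,360:460])]))"
```

```text
clock: 3.08
position: [0.4798, -0.2691, 0.0251]
ee_rot: [[0.894, 0.448, 0.001], [0.448, -0.894, -0.001], [0.001, 0.001, -1.0]]
contact_force: [-1.1, -0.5, 5.5]
opening: 0.0356
finger_force: 59.5
clock: 3.7
position: [0.48, -0.269, 0.0505]
ee_rot: [[0.894, 0.448, 0.002], [0.448, -0.894, -0.001], [0.001, 0.002, -1.0]]
contact_force: [0.2, 0.3, -5.3]
opening: 0.0355
finger_force: 60.4
t 3.7 pos [ 0.48   -0.269   0.0505] open 0.0355 F [ 0.2  0.3 -5.3] ff 60.4
shift mm [ 286.2 -152.8 -134.3]
```

View pics/c_crop.png

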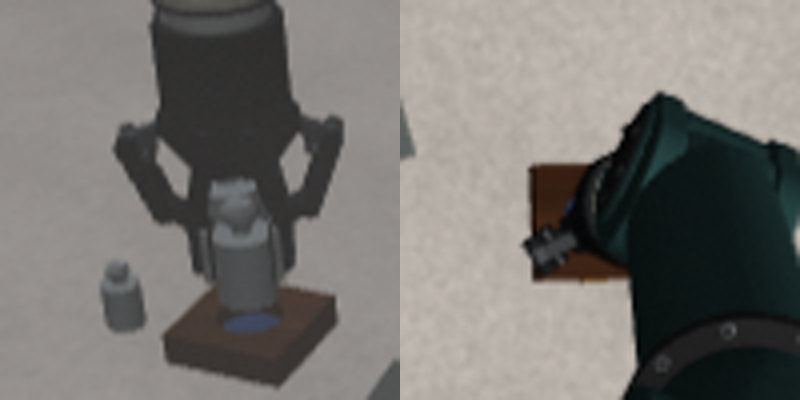

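The weight hangs upright between the pads, at scene crop (245,250), clear of the case; the blue recess is empty. Next I'll carry it over the pan.

```bash
python3 -m handwheel '[[0,0,0,-20,0,0,0],[0,0,0,-60,0,0,0],[0,15,-8,-95,0,0,0],[0,45,-24,-100,0,0,0],[0,85,-45,-100,0,0,0],[0,128,-68,-100,0,0,0],[0,172,-92,-100,0,0,0],[0,212,-113,-100,0,0,0],[0,245,-131,-100,0,0,0],[0,270,-144,-100,0,0,0],[0,283,-151,-100,0,0,0],[0,286,-153,-100,0,0,0]]'
python3 -m handwheel '[[0,0,0,0,0,0,0],[0,0,0,0,0,0,0]]'
python3 -c "
from h import *; shift((.668,-.004,.1025)); snap('d')"
```

```text
clock: 5.3
position: [0.6661, -0.0037, 0.1489]
ee_rot: [[0.894, 0.449, -0.001], [0.449, -0.894, -0.0], [-0.001, -0.0, -1.0]]
contact_force: [-0.4, 0.1, -4.8]
opening: 0.0353
finger_force: 61.1
clock: 5.55
position: [0.6654, -0.0058, 0.1492]
ee_rot: [[0.895, 0.446, -0.001], [0.446, -0.895, -0.001], [-0.002, 0.001, -1.0]]
contact_force: [-0.2, 0.5, -3.9]
opening: 0.0354
finger_force: 61.1
t 5.55 pos [ 0.6654 -0.0058  0.1492] open 0.0354 F [-0.2  0.5 -3.9] ff 61.1
shift mm [ 3.2 -0.5 46.7]
```

View pics/d_scene.png

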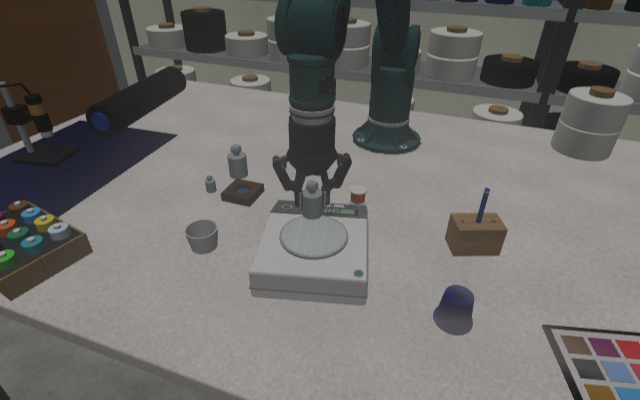

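The weight hangs over the middle of the pan: weight at (313,198), pan at (313,237). I'll lower it slowly.

```bash
python3 -m handwheel '[[0,1,0,10,0,0,0],[0,2,-1,22,0,0,0],[0,2,-1,32,0,0,0],[0,2,-1,39,0,0,0],[0,2,-1,43,0,0,0],[0,2,-1,45,0,0,0],[0,2,-1,45,0,0,0],[0,2,-1,46,0,0,0],[0,2,-1,46,0,0,0]]'
```

```text
clock: 6.78
position: [0.6678, -0.0019, 0.1035]
ee_rot: [[0.894, 0.448, 0.0], [0.448, -0.894, 0.0], [0.0, 0.0, -1.0]]
contact_force: [-0.2, 0.7, -4.8]
opening: 0.0352
finger_force: 61.1
```

```bash
python3 -m handwheel '[[0,0,0,1,0,0,0],[0,0,0,1,0,0,0],[0,0,0,2,0,0,0],[0,0,0,2,0,0,0],[0,0,0,2,0,0,0]]'
```

```text
clock: 7.4
position: [0.6677, -0.0019, 0.1013]
ee_rot: [[0.894, 0.448, 0.0], [0.448, -0.894, 0.0], [0.0, 0.0, -1.0]]
contact_force: [0.4, -0.1, -4.4]
opening: 0.0355
finger_force: 61.3
```

```bash
python3 -m handwheel '[[0,0,0,1,0,0,0],[0,0,0,1,0,0,0],[0,0,0,1,0,0,0]]'; python3 -m handwheel '[[0,0,0,1,0,0,0],[0,0,0,1,0,0,0],[0,0,0,1,0,0,0]]'
```

```text
clock: 7.78
position: [0.6677, -0.0019, 0.1012]
ee_rot: [[0.894, 0.448, 0.0], [0.448, -0.894, 0.0], [0.0, 0.0, -1.0]]
contact_force: [-2.9, -0.4, 5.7]
opening: 0.0354
finger_force: 61.5
clock: 8.15
position: [0.6677, -0.0019, 0.1012]
ee_rot: [[0.894, 0.448, 0.0], [0.448, -0.894, 0.0], [0.0, -0.0, -1.0]]
contact_force: [-5.8, 0.7, 11.3]
opening: 0.0355
finger_force: 62.4
```

Contact at the expected height. I'll ease off 1 mm, release and retreat straight up.

```bash
python3 -m handwheel '[[0,0,0,-1,0,0,0],[0,0,0,-1,0,0,0],[0.5,0,0,-1,0,0,0],[0.65,0,0,-1,0,0,0],[0.8,0,0,-1,0,0,0],[1,0,0,-1,0,0,0],[1,0,0,-1,0,0,0],[1,0,0,-1,0,0,0],[1,0,0,-15,0,0,0],[1,0,0,-50,0,0,0],[1,0,0,-90,0,0,0],[1,0,0,-110,0,0,0]]'
python3 -c "
from h import *; shift((.482,.2945,.21)); snap('e')
p=np.load('e_scene.npz')['p']; cv2.imwrite('pics/e_crop.png',cv2.resize(p[120:310,240:390],None,fx=3,fy=3,interpolation=cv2.INTER_CUBIC))"
```

```text
clock: 9.65
position: [0.6692, -0.002, 0.2127]
ee_rot: [[0.894, 0.448, 0.005], [0.448, -0.894, 0.0], [0.004, 0.002, -1.0]]
contact_force: [0.6, -0.0, 0.3]
opening: 0.0851
finger_force: 0.0
t 9.65 pos [ 0.6692 -0.002   0.2127] open 0.0851 F [ 0.6 -0.   0.3] ff 0.0
shift mm [ -34.5 -348.9    1.8]
```

View pics/e_crop.png

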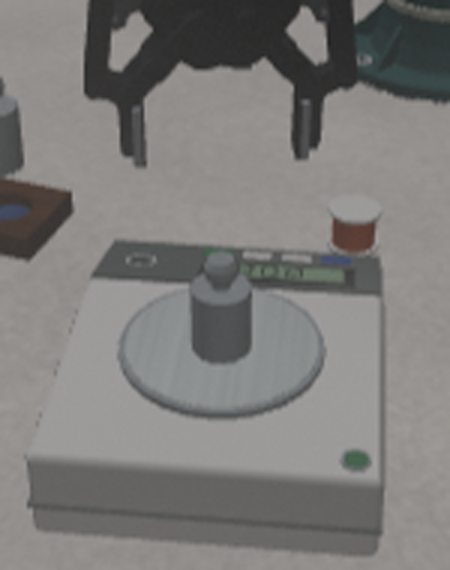

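The weight stands upright in the middle of the pan: base at crop (221,345), pan centre (221,350), gripper clear. On to the probe.

```bash
python3 -m handwheel '[[1,-2,-18,0,0,0,0],[1,-5,-50,0,0,0,0],[1,-9,-92,0,0,0,0],[1,-14,-138,0,0,0,0],[1,-18,-184,0,0,0,0],[1,-23,-230,0,0,0,0],[1,-27,-272,0,0,0,0],[1,-30,-308,0,0,0,0],[1,-33,-335,0,0,0,0],[1,-35,-349,0,0,0,0],[1,-35,-349,0,0,0,0],[1,-35,-349,0,0,0,0]]'
python3 -c "
from h import *; shift((.482,.2945,.106)); print(telemetry.get_obs()['joint_pos'].round(2)); snap('f')
print(onplane('scene',287,206.7,.06))
s=np.load('f_scene.npz'); cv2.imwrite('pics/f_crop.png',cv2.resize(s['p'][110:270,420:540],None,fx=4,fy=3.7))
"
```

```text
clock: 11.25
position: [0.4803, 0.2929, 0.2089]
ee_rot: [[0.895, 0.447, -0.0], [0.447, -0.895, -0.001], [-0.001, 0.001, -1.0]]
contact_force: [-0.4, -0.1, -0.9]
opening: 0.085
finger_force: 0.0
t 11.25 pos [0.4803 0.2929 0.2089] open 0.085 F [-0.4 -0.1 -0.9] ff 0.0
shift mm [  2.3  -0.8 102.9]
[-0.63  0.42  0.    2.   -0.    0.73 -1.73]
[ 0.56380632 -0.10528264  0.06      ]
```

View pics/f_crop.png

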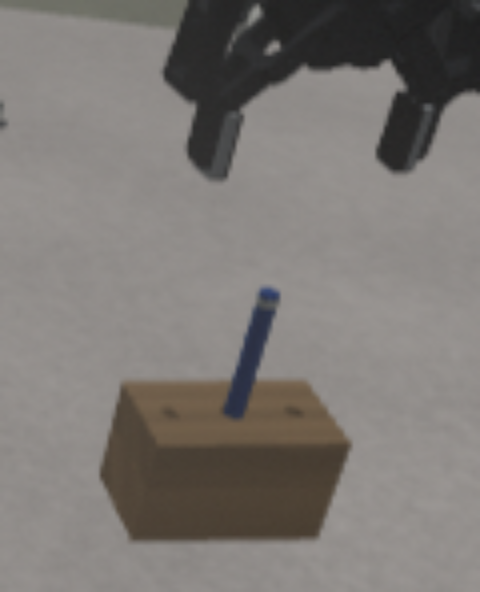

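Probe top at crop (268,295), between the open fingers and vertical given the camera's perspective. Both views agree on the port: (0.5645, -0.1053). I'll descend and grip.

```bash
python3 -m handwheel '[[1,2,0,25,0,0,0],[1,2,-1,60,0,0,0],[1,2,-1,88,0,0,0],[1,2,-1,101,0,0,0],[1,2,-1,103,0,0,0],[0.4,2,-1,103,0,0,0],[0.3,2,-1,103,0,0,0],[0.2,2,-1,103,0,0,0],[0.1,2,-1,103,0,0,0],[0,2,-1,103,0,0,0],[0,2,-1,103,0,0,0],[0,2,-1,103,0,0,0]]'
python3 -m handwheel '[[0,0,0,0,0,0,0],[0,0,0,0,0,0,0],[0,0,0,0,0,0,0]]'
```

```text
clock: 12.85
position: [0.4816, 0.2964, 0.1067]
ee_rot: [[0.894, 0.448, 0.001], [0.448, -0.894, 0.0], [0.001, -0.0, -1.0]]
contact_force: [0.0, 0.3, 5.5]
opening: 0.0085
finger_force: 58.4
clock: 13.22
position: [0.4816, 0.2963, 0.1067]
ee_rot: [[0.894, 0.448, 0.001], [0.448, -0.894, 0.0], [0.001, -0.0, -1.0]]
contact_force: [-0.9, -0.2, 5.8]
opening: 0.0088
finger_force: 58.4
```

```bash
python3 -m handwheel '[[0,0,0,-10,0,0,0],[0,0,0,-30,0,0,0],[0,0,0,-65,0,0,0],[0,0,0,-105,0,0,0],[0,0,0,-140,0,0,0],[0,0,0,-160,0,0,0],[0,0,0,-160,0,0,0],[0,0,0,-160,0,0,0]]'
python3 - <<'E'
from h import *
snap('g'); a=np.radians(14.65); th=np.radians(17)
d=np.array([np.cos(a),np.sin(a),0]); ax=np.array([d[1],-d[0],0])
R0=telemetry.get_obs()["ee_rot"]; Rt=cv2.Rodrigues(ax*th)[0]@R0; print(Rt.round(3))
n=-Rt[:,2]; M=np.array([.5645,-.1053,.060]); 
tcp=M+n*(.040+.1027); print("n",n,"tcp",tcp); shift(tcp,Rt)
o=telemetry.get_obs(); tip=o["position"]+.1027*o["ee_rot"][:,2]; print("tip exp",tip,pix("scene",tip),pix("top",tip))
s=np.load('g_scene.npz'); u,v=map(int,pix("scene",tip)); print(u,v)
x=s['p'][v-80:v+40,u-60:u+60]; cv2.imwrite('pics/g_crop.png',cv2.resize(x,None,fx=5,fy=5,interpolation=cv2.INTER_CUBIC)[:600])
E
```

```text
clock: 14.22
position: [0.4805, 0.2956, 0.2653]
ee_rot: [[0.894, 0.448, -0.002], [0.448, -0.894, -0.001], [-0.002, 0.0, -1.0]]
contact_force: [-0.2, -0.4, -0.2]
opening: 0.0086
finger_force: 58.4
[[ 0.853  0.439  0.281]
 [ 0.438 -0.896  0.072]
 [ 0.283  0.061 -0.957]]
n [-0.2805465  -0.07226671  0.95711608] tcp [ 0.52446601 -0.11561246  0.19658046]
t 14.32 pos [0.4804 0.2956 0.2649] open 0.0081 F [ 0.5 -0.3 -0.5] ff 58.4
shift mm [-144.7  387.3   68.9]
turn [-0.0616  0.2902  0.0003]
tip exp [0.48011124 0.29540365 0.16215714] (np.float64(488.7518322782809), np.float64(182.73865659669298)) (np.float64(190.48914276509765), np.float64(225.6608493916976))
488 182
```

View pics/g_crop.png

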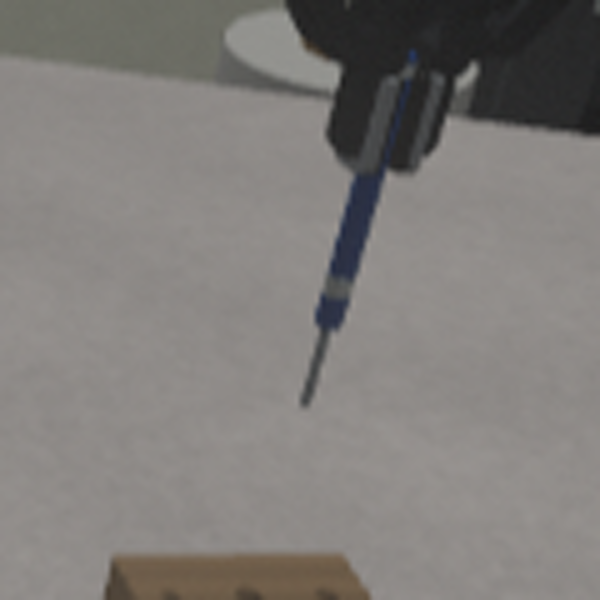

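The probe is held straight; its point, at crop (305,403) → pixel (489,182.6), is where I expected (488.8,182.7). I'll carry it to 40 mm above the port along the port's axis, tilting 17° on the way.

```bash
python3 -m handwheel '[[0,-8,20,0,0,0,0],[0,-22,58,0,0,0.02,0],[0,-38,102,0,-0.01,0.05,0],[0,-55,148,0,-0.02,0.09,0],[0,-73,194,0,-0.03,0.14,0],[0,-90,240,0,-0.04,0.19,0],[0,-107,286,0,-0.05,0.24,0],[0,-122,326,0,-0.06,0.28,0],[0,-135,360,10,-0.062,0.29,0],[0,-143,380,30,-0.062,0.29,0],[0,-145,387,52,-0.062,0.29,0],[0,-145,387,65,-0.062,0.29,0]]'
python3 -m handwheel '[[0,0,0,0,0,0,0],[0,0,0,0,0,0,0],[0,0,0,0,0,0,0]]'
cat > chk.py <<'E'
from h import *
import sys
tag=sys.argv[1]; gap=float(sys.argv[2]); snap(tag)
a=np.radians(14.65); th=np.radians(17); z=np.array([np.cos(a)*np.sin(th),np.sin(a)*np.sin(th),-np.cos(th)])
M=np.array([.5645,-.1053,.060]); shift(M-z*(gap+.1027))
o=telemetry.get_obs(); tip=o["position"]+.1027*o["ee_rot"][:,2]; print("tip",tip,"axis err deg",np.degrees(np.arccos(min(1,o["ee_rot"][:,2]@z))))
w=M-z*((tip-M)@-z)  ; print("lateral err mm",((tip-w)*1000).round(1),"above mouth mm",(tip-M)@-z*1000)
print("tip px",pix("scene",tip),pix("top",tip),"port px",pix("scene",M),pix("top",M))
x=[]
for n in("scene","top"):
    u,v=map(int,pix(n,M)); p=np.load(f"{tag}_{n}.npz")["p"][v-60:v+25,u-50:u+30]; print(n,u-50,v-60); x.append(cv2.resize(p,None,fx=5,fy=5,interpolation=cv2.INTER_CUBIC))
cv2.imwrite(f"pics/{tag}_crop.png",np.hstack(x))
E
python3 chk.py h 12
```

```text
clock: 15.82
position: [0.5234, -0.1168, 0.1998]
ee_rot: [[0.855, 0.437, 0.28], [0.435, -0.898, 0.072], [0.283, 0.06, -0.957]]
contact_force: [0.3, 0.4, -0.2]
opening: 0.0084
finger_force: 58.4
clock: 16.2
position: [0.5257, -0.1144, 0.2022]
ee_rot: [[0.852, 0.44, 0.284], [0.439, -0.896, 0.073], [0.287, 0.062, -0.956]]
contact_force: [-0.6, -0.3, -0.8]
opening: 0.0086
finger_force: 58.4
t 16.3 pos [ 0.5256 -0.1144  0.202 ] open 0.0083 F [ 0.1  0.8 -0.9] ff 58.4
shift mm [ 6.40000e+00  1.21000e+01 -1.19552e+04]
tip [ 0.55475458 -0.10688472  0.1038188 ] axis err deg 0.07362330608881416
lateral err mm [2.9 1.7 1. ] above mouth mm 44.77796301218267
tip px (np.float64(287.28772366691015), np.float64(187.79880148944866)) (np.float64(349.4937162125736), np.float64(195.78352455593958)) port px (np.float64(286.8639730059182), np.float64(206.86422151440684)) (np.float64(347.9516433923331), np.float64(193.80341772457763))
scene 236 146
top 297 133
```

View pics/h_crop.png

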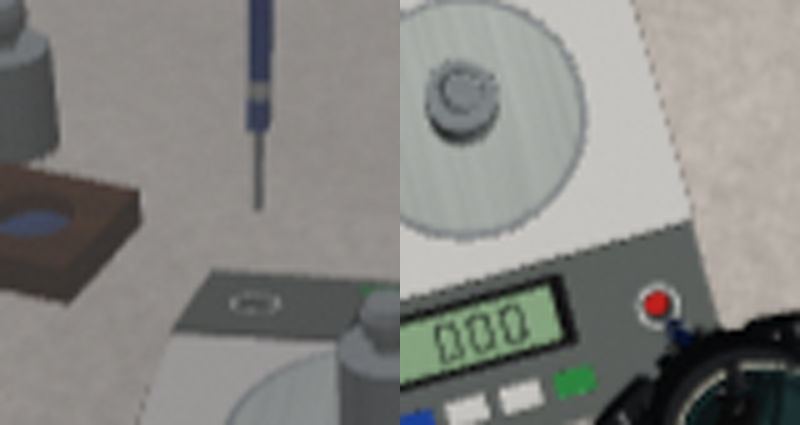

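The scene half shows the needle point at crop (259,208), above the ring at (255,302); the top half shows the weight near the pan centre and the red button at (657,304). The predicted tip pixel agrees, so the tip is about 3 mm off the port axis.

```bash
python3 -c "
from h import *
a=np.radians(14.65); th=np.radians(17); z=np.array([np.cos(a)*np.sin(th),np.sin(a)*np.sin(th),-np.cos(th)])
shift(np.array([.5645,-.1053,.060])-z*(.006+.1027))"
```

```text
t 16.3 pos [ 0.5256 -0.1144  0.202 ] open 0.0083 F [ 0.1  0.8 -0.9] ff 58.4
shift mm [-3.5  0.3 38.8]
```

```bash
python3 -m handwheel '[[0,-1,0,6,0,0,0],[0,-2,0,16,0,0,0],[0,-3,0,26,0,0,0],[0,-3,0,33,0,0,0],[0,-3,0,37,0,0,0],[0,-3,0,38,0,0,0],[0,-3,0,38,0,0,0],[0,-3,0,38,0,0,0]]'
python3 chk.py i -0.008
```

```text
clock: 17.3
position: [0.5335, -0.1134, 0.1644]
ee_rot: [[0.852, 0.439, 0.283], [0.438, -0.896, 0.073], [0.286, 0.061, -0.956]]
contact_force: [0.2, 0.2, -1.0]
opening: 0.0083
finger_force: 58.4
t 17.4 pos [ 0.5335 -0.1134  0.1644] open 0.0081 F [ 0.   0.1 -0.9] ff 58.4
shift mm [ 0.1  0.1 14.5]
tip [ 0.56255104 -0.10582597  0.0661653 ] axis err deg 0.0459808318966665
lateral err mm [-0.1 -0.  -0. ] above mouth mm 6.486097253396542
tip px (np.float64(286.9051233046882), np.float64(204.05853630125443)) (np.float64(348.2801227197648), np.float64(194.2865913488674)) port px (np.float64(286.8639730059182), np.float64(206.86422151440684)) (np.float64(347.9516433923331), np.float64(193.80341772457763))
scene 236 146
top 297 133
```

View pics/i_crop.png

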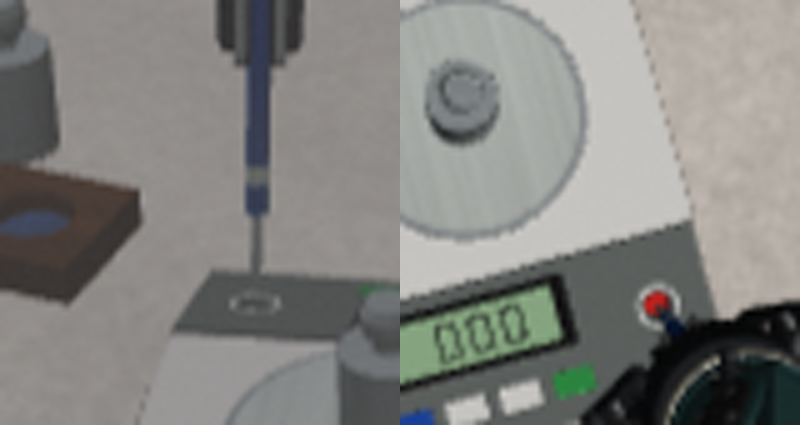

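The needle is on the axis, and its point, about crop (255,290), is just above the ring (255,302). I'll insert it and watch the force.

```bash
python3 -m handwheel '[[0,0,0,4,0,0,0],[0,0,0,8,0,0,0],[0,0,0,12,0,0,0],[0,0,0,15,0,0,0],[0,0,0,17,0,0,0],[0,0,0,17,0,0,0],[0,0,0,17,0,0,0]]'; python3 chk.py j -0.013
```

```text
clock: 18.27
position: [0.5381, -0.112, 0.148]
ee_rot: [[0.853, 0.439, 0.283], [0.438, -0.896, 0.074], [0.286, 0.061, -0.956]]
contact_force: [-0.8, 0.5, 1.8]
opening: 0.0085
finger_force: 58.6
t 18.38 pos [ 0.538 -0.112  0.148] open 0.0083 F [-0.9  0.5  2.3] ff 58.6
shift mm [0.4 0.3 2.4]
tip [ 0.56705349 -0.10445871  0.04974697] axis err deg 0.024475962289410243
lateral err mm [-0.4  0.1 -0.1] above mouth mm -10.589521725573341
tip px (np.float64(286.909566352921), np.float64(211.3366659674305)) (np.float64(347.42945126180825), np.float64(193.26092575253955)) port px (np.float64(286.8639730059182), np.float64(206.86422151440684)) (np.float64(347.9516433923331), np.float64(193.80341772457763))
scene 236 146
top 297 133
```

```bash
python3 -m handwheel '[[0,0,0,1,0,0,0],[0,0,0,2,0,0,0],[0,0,0,2,0,0,0],[0,0,0,2,0,0,0]]'; python3 -m handwheel '[[0,0,0,0.5,0,0,0],[0,0,0,1,0,0,0],[0,0,0,1,0,0,0],[0,0,0,1,0,0,0]]';python3 -m handwheel '[[0,0,0,0.5,0,0,0],[0,0,0,1,0,0,0],[0,0,0,1,0,0,0],[0,0,0,1,0,0,0]]'; python3 chk.py k -0.013
```

```text
clock: 18.88
position: [0.5387, -0.1119, 0.1462]
ee_rot: [[0.853, 0.439, 0.283], [0.437, -0.896, 0.074], [0.286, 0.061, -0.956]]
contact_force: [-2.0, -0.9, 6.6]
opening: 0.0084
finger_force: 59.1
clock: 19.38
position: [0.539, -0.1119, 0.1458]
ee_rot: [[0.852, 0.439, 0.284], [0.437, -0.896, 0.073], [0.286, 0.061, -0.956]]
contact_force: [-4.5, -0.0, 10.8]
opening: 0.0084
finger_force: 59.8
clock: 19.88
position: [0.5393, -0.112, 0.1455]
ee_rot: [[0.852, 0.439, 0.284], [0.437, -0.896, 0.073], [0.287, 0.062, -0.956]]
contact_force: [-6.8, -0.3, 17.4]
opening: 0.0084
finger_force: 60.5
t 19.98 pos [ 0.5393 -0.112   0.1455] open 0.0082 F [-6.9 -0.6 17.1] ff 60.5
shift mm [ 0.  -0.1 -0.3]
tip [ 0.56843546 -0.10448742  0.04727141] axis err deg 0.07579162090073648
lateral err mm [ 0.2 -0.2  0. ] above mouth mm -13.345708581932513
tip px (np.float64(286.68367531152035), np.float64(212.5760300652424)) (np.float64(347.38397705164607), np.float64(192.85022944031707)) port px (np.float64(286.8639730059182), np.float64(206.86422151440684)) (np.float64(347.9516433923331), np.float64(193.80341772457763))
scene 236 146
top 297 133
```

It has bottomed out: 13.3 mm below the mouth, force rising stiffly to 18 N, well above the 5 N needed. I'll hold it there for 3.75 s.

```bash
H='hold'; python3 -m handwheel '[[0,0,0,0,0,0,0],[0,0,0,0,0,0,0],[0,0,0,0,0,0,0],[0,0,0,0,0,0,0],[0,0,0,0,0,0,0],[0,0,0,0,0,0,0],[0,0,0,0,0,0,0],[0,0,0,0,0,0,0],[0,0,0,0,0,0,0],[0,0,0,0,0,0,0]]'; python3 -m handwheel '[[0,0,0,0,0,0,0],[0,0,0,0,0,0,0],[0,0,0,0,0,0,0],[0,0,0,0,0,0,0],[0,0,0,0,0,0,0],[0,0,0,0,0,0,0],[0,0,0,0,0,0,0],[0,0,0,0,0,0,0],[0,0,0,0,0,0,0],[0,0,0,0,0,0,0]]'; python3 -m handwheel '[[0,0,0,0,0,0,0],[0,0,0,0,0,0,0],[0,0,0,0,0,0,0],[0,0,0,0,0,0,0],[0,0,0,0,0,0,0],[0,0,0,0,0,0,0],[0,0,0,0,0,0,0],[0,0,0,0,0,0,0],[0,0,0,0,0,0,0],[0,0,0,0,0,0,0]]'; python3 chk.py l -0.013
```

```text
clock: 21.22
position: [0.5393, -0.112, 0.1455]
ee_rot: [[0.852, 0.439, 0.284], [0.437, -0.896, 0.073], [0.287, 0.062, -0.956]]
contact_force: [-6.5, -1.0, 17.1]
opening: 0.0083
finger_force: 60.5
clock: 22.48
position: [0.5393, -0.112, 0.1455]
ee_rot: [[0.852, 0.439, 0.284], [0.437, -0.896, 0.073], [0.287, 0.062, -0.956]]
contact_force: [-5.6, -1.4, 17.8]
opening: 0.008
finger_force: 60.5
clock: 23.72
position: [0.5393, -0.112, 0.1455]
ee_rot: [[0.852, 0.439, 0.284], [0.437, -0.896, 0.073], [0.287, 0.062, -0.956]]
contact_force: [-7.4, -0.7, 16.9]
opening: 0.0083
finger_force: 60.5
t 23.82 pos [ 0.5393 -0.112   0.1455] open 0.0083 F [-6.8 -0.9 17.2] ff 60.5
shift mm [-0.  -0.1 -0.3]
tip [ 0.56846221 -0.10449804  0.04728893] axis err deg 0.08016471360086651
lateral err mm [ 0.2 -0.2  0. ] above mouth mm -13.335731710540978
tip px (np.float64(286.6740649229198), np.float64(212.5751413929659)) (np.float64(347.38799929792066), np.float64(192.83972788494012)) port px (np.float64(286.8639730059182), np.float64(206.86422151440684)) (np.float64(347.9516433923331), np.float64(193.80341772457763))
scene 236 146
top 297 133
```

View pics/l_crop.png

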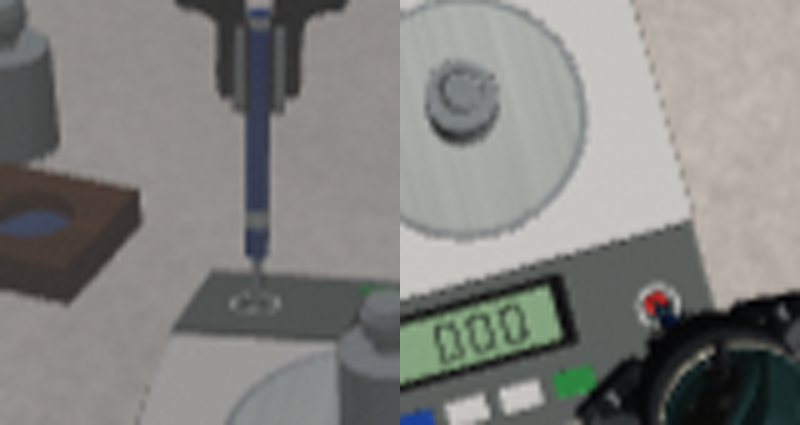

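The needle enters the ring at scene crop (255,300), with the button visible around it at top crop (655,302). The weight is still standing in the middle of the pan at (461,108).

```bash
python3 -c "
from bench import finish_job; print(finish_job())"
```

```text
the job is handed in; nothing more can be done
None
```

I handed the job in at about 24 s: the 500 g weight stands upright in the middle of the pan, and the gripped probe is still holding the calibration button down at about 18 N, after more than 3.8 s at full depth.

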